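# Prop open the engraver lid

### The job

Open the engraving machine's lid and leave it propped: take the crossbar of the prop rod, push the lid up with it, and swing the rod's foot over the socket block on the machine's side until it drops fully home in the hole and carries the lid by itself; then let go. Feel for the hole gently, without forcing the foot against the block, and leave the spools, jar and brush where they are.

Things in the scene. Friction and masses are not known exactly. Their poses are not given: they have to be found in the camera images.
- machine: fixed grey desktop engraver, 340 mm deep (x), 320 mm wide (y), 200 mm high; origin under its middle, on the table. x from its front (yellow panel, robot side) to its back, y to its left, z up. A 20 mm thick, 340 mm deep windowed lid covers it, hinged along its back edge: the hinge line is 210 mm above the table, 170 mm behind the machine's middle.
- lid: the lid, 0.55 to 0.9 kg, on a soft-closing hinge (damping 2 N m s/rad): it sinks shut unless held up. Origin at the prop's pivot, on the lid's right side, 290 mm from the hinge line and level with it; axes as the machine's when shut, tilting with the lid as its front rises (stop at 1.1 rad).
- prop (a joint): prop angle to the lid, rad: 0 square to the lid, growing as the foot swings to the front, -1.4 to 0.45; lid opening + prop angle = lean from plumb, foot to the front when positive. A 9 mm steel rod that hangs from the pivot on the lid, 20 mm outside the machine's right (-y) wall. It stays at the angle it is left at (friction 0.12 N m).
- crossbar (a point): grip point of the prop's crossbar: a black level round bar, 16 mm thick, square to the rod, 115 mm down the rod from its pivot, running 115 mm out from the rod to the machine's right (-y). This point is on its axis, 85 mm out from the rod. Axes: z up along the rod, y along the bar. Pushed up by it, the rod lifts the lid.
- foot (a point): centre of the ball foot, 12 mm across, at the lower end of the prop, 185 mm from the pivot.
- ledge: rail on the machine's right wall that carries a dark steel socket block with a hole. Origin in the prop's plane, level with the block's flat top, 188 mm in front of the hinge line and 25 mm below it; axes as the machine's. The block is clamped anywhere within 22 mm either way along x: its place is not measured, so the middle of the hole lies within 22 mm in x of this origin.
- rail_front (a point): front end of that rail. The block: 34 mm wide (y), 20 mm high, flat top reaching 65 mm in front of the middle of its hole and 28 mm behind. Hole: 15 mm long (x), 20 mm wide, 11 mm deep, open above. The foot's centre is 6 mm above the block's top on the flat, 5 mm below it when home. Friction about 0.35: under the lid's weight alone (2 to 6 N) the foot slides easily and drops in.
- spool_a_mid (a point): middle of an upright thread spool, 42 mm across, 70 mm high; leave alone.
- spool_b_mid (a point): middle of a second such spool; leave alone.
- jar_mid (a point): middle of a glue jar, 60 mm across, 75 mm high; leave alone.
- brush_grip (a point): grip of a brush lying on the table; leave alone.

How it is judged (in metres and radians):
On the way:
1. the lid is lifted until the prop's foot is above the top of the socket block (angle between lid's own z axis and vertical above 0.4 rad and z of foot in the frame of ledge above 0.004 m), for 0.2 s.
At the end, for the whole second after the job is handed in: the prop's foot sits in the hole of the socket block (its centre at least 2.5 mm below the block's top, within 28 mm of the ledge's origin along it), the lid is held open above 0.4 rad and at rest, the robot has let go (z of foot in the frame of ledge between -0.009 and -0.0025 m and x of foot in the frame of ledge between -0.028 and 0.028 m and angle between lid's own z axis and vertical above 0.4 rad and angular speed of lid below 0.05 rad/s); the robot touches nothing.
It fails at once if the foot is forced against the block with more than 25 N (contact force between prop and ledge above 25 N).
It fails at once if a bystander is moved by more than 20 mm (distance of any of spool_a_mid, spool_b_mid, jar_mid, brush_grip from where it was at the start of the episode above 0.02 m).
It also fails if it takes over 54 s, if anything falls off the work surface, if the arm or the gripper's body presses on something with over 40 N, if the wrist force passes 120 N, or if a joint passes its speed limit or range.

### The arm

A 6-joint arm with a two-finger parallel gripper is mounted at the origin on the work surface. World frame = base frame: x ahead of the robot, y to its left, z up, the work surface at z = 0. Lengths are in mm, angles in rad, forces in N, time in s.
With the tool pointing down it reaches from about 275 to 750 mm from the base axis. Payload 10.2 kg.
Tool frame: the origin (TCP) lies at the very end of the fingers, on their centre line; the grasp point (between the pads) lies 19 mm behind it; z points along the fingers, y is the line along which they close (so a half turn about z gives the same grasp; the last joint's range is limited). The gripper opens to 85 mm and grips with 20 to 120 N. Pads are 22 mm wide; open, the fingers measure 114 mm over their backs; the gripper's body (76 mm by 85 mm) begins 54 mm behind the grasp point. The pads swing forward as they close: fully open they stand 13 mm farther back than shut.
Start: joints at [-1.388, 0.313, 1.498, -0, 1.331, -0.223], TCP at [207.234, -482.375, 231.294] pointing down, gripper open.
Joint ranges: [-2.94, 2.94], [-0.97, 2.17], [0.19, 2.56], [-1.23, 4.37], [0.02, 3.11], [-2.88, 2.88]. Speed limits (rad/s): [2.39, 2.39, 3.01, 3.14, 3.14, 3.14].

### API

Orientations are given as a unit quaternion [w, x, y, z].
In Python, from rig import ctrl, optics gives the robot as it stands. The module is installed in compiled form; this text tells all that it offers.
- The arm moves only by the shell command python3 -m handwheel 'ROWS' [FORCE]. ROWS is JSON, a list that holds one entry, the list of rows, each a list of 5 numbers: the gripper command: -1 is fully open, 1 is shut, values between are in proportion, then the shift along the world's x, y, z in units of 50 mm (1.0 is 50 mm), then the turn about the world's z in units of 8 degrees (1.0 is 8 degrees). In form: [[[gripper, tx, ty, tz, twist], ...]]. A call has 1 to 10 rows; each row shifts and turns the commanded pose from where the row before left it; what a row does not reach is not made up. A row lasts 1/10 s, in which the tool goes at most 50 mm and 8.59 degrees, less where a joint would pass 70% of its speed; a pose out of reach is approached as far as the arm can. A call is refused whole if a number of a shift passes 1 or a number of a turn 1, either way. A call with a gripper value outside its range is refused whole. The fingers move at their own pace and stop on an object; FORCE is the grip in N (left out, the last holds). Time passes only in rows, so rows that do not move let the fingers close. It gives the time, the measured TCP pose, the force, the opening and the grip force at its end, in the units of the state.
- ctrl.sense(): the state, without advancing time (a new reading comes with each control period).
- optics.capture(name): name is "scene" or "side" or "wrist"; returns a dict with "img" (420x560x3 uint8, blue, green, red), "K" (3x3 intrinsics, pixels), "R" (3x3) and "t" (3): a world point X has camera coordinates R X + t. Camera axes: x right, y down, z forward; pixel columns grow to the right and rows downward; lengths in mm; the calibration is good to about 2 mm. A picture is of the moment at which its call begins. There is no depth.
- ctrl.finish_job(): hands the job in; it is judged then, once.
The state is a dict: "time_s": time; "joints": joint angles; "dq": joint speeds; "tau": joint torques, N m; "eef_pos": TCP position; "ee_rot": TCP orientation; "force": force on the tool from outside, world axes, zero at the start; "wrist_torque": the same for the moment, N m; "grip_width": opening from 0.0 (shut) to 1.0 (fully open); "grip_force": force on a finger pad.
Only numpy, scipy, OpenCV 4.12 (cv2) and the standard library are available. Lean on these libraries where they do the work, as an engineer would, in place of code of your own. Each camera call takes 0.05 s, during which the arm holds its last target. There are 200 camera calls.

## Working session

There is one attempt and no reset: what is moved stays moved. The work goes in short steps, Python scripts to look and compute and a shell command to move; the robot and the scene stay as the last step left them, time stands still between calls to the robot, and variables do not carry over. Pictures are saved under pics/ and viewed, at most 12 in all, crops included, and the job is handed in when it is done.

```bash
mkdir -p pics; cat > h.py <<'E'
import numpy as np,cv2
from rig import ctrl,optics
def snap(n,f):
    c=optics.capture(n); cv2.imwrite('pics/'+f,c['img']); np.savez('pics/'+f[:-4],**c); return c
def load(f): return np.load('pics/'+f+'.npz')
def proj(c,X):
    p=(np.atleast_2d(X)@np.array(c['R']).T+c['t'])@np.array(c['K']).T; return p[:,:2]/p[:,2:]
def ray(c,uv):
    R=np.array(c['R']); d=R.T@np.linalg.solve(c['K'],[uv[0],uv[1],1]); return -R.T@np.array(c['t']),d/np.linalg.norm(d)
def onz(c,uv,z):
    o,d=ray(c,uv); return o+d*(z-o[2])/d[2]
def tri(c1,u1,c2,u2):
    o1,d1=ray(c1,u1);o2,d2=ray(c2,u2); s=np.linalg.lstsq(np.c_[d1,-d2],o2-o1,rcond=None)[0]
    a,b=o1+s[0]*d1,o2+s[1]*d2; return (a+b)/2,np.linalg.norm(a-b)
E
python3 - <<'E'
from h import *
for n in('scene','side','wrist'):
    c=snap(n,n+'0.png'); o,d=ray(c,(280,210)); print(n,o.round(),d.round(2))
a=[cv2.imread(f'pics/{n}0.png') for n in('scene','side')]
print(ctrl.sense())
E
```

```text
scene [  788. -1031.  1051.] [-0.21  0.69 -0.7 ]
side [-182.  826. 1447.] [ 0.39 -0.55 -0.74]
wrist [ 283. -450.  372.] [-0.29 -0.12 -0.95]
{'time_s': 0.15, 'joints': array([-1.38841841e+00,  3.13304111e-01,  1.49820216e+00, -1.29711352e-05,
        1.33102411e+00, -2.23412161e-01]), 'dq': array([-5.00546245e-05, -1.25883149e-03, -1.47813081e-03,  4.91555002e-04,
        4.16034669e-04,  7.55785984e-05]), 'tau': array([ 2.40593756e-03, -4.12370217e+01, -2.59796530e+01, -9.33766660e-05,
        3.21991531e-03,  3.60405056e-05]), 'eef_pos': array([ 207.18765029, -482.19327853,  230.89817209]), 'ee_rot': array([-4.68894533e-04,  9.79486898e-01,  2.01507312e-01,  3.32108512e-06]), 'force': array([-0.41685669, -0.68303138, -1.26558473]), 'wrist_torque': array([-0.03696896, -0.01443009, -0.00092369]), 'grip_force': 0.0, 'grip_width': 0.9994704122213296}
```

View pics/scene0.png

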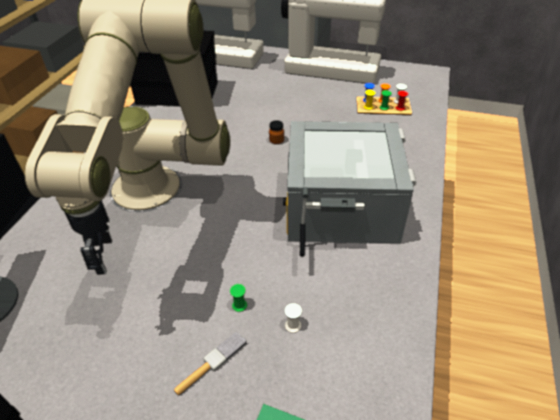

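View pics/side0.png

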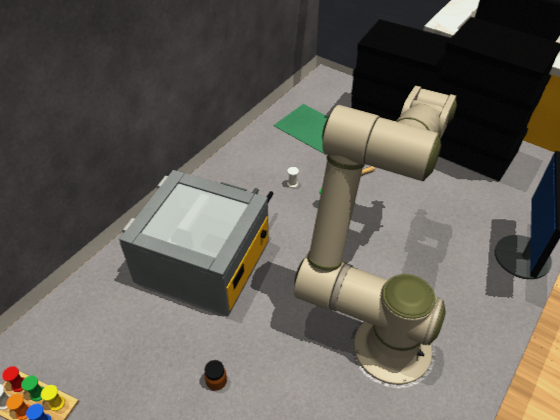

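Scene: machine top corners ≈(290,125),(403,125),(408,185),(290,185), with the black crossbar around (304,205)–(303,253). Spools are at (238,297) and (293,318), the brush at (210,365), the jar at (277,132). Zooming in on the machine.

```bash
python3 - <<'E'
from h import *
a=cv2.imread('pics/scene0.png')[110:270,270:430]; b=cv2.imread('pics/side0.png')[150:310,110:290]
z=lambda i:cv2.resize(i,(400,int(400*i.shape[0]/i.shape[1])),interpolation=cv2.INTER_CUBIC)
a,b=z(a),z(b); b=cv2.copyMakeBorder(b,0,400-b.shape[0],0,0,0)
cv2.imwrite('pics/z0.png',np.hstack([a,b]))
E
```

```text
(no output)
```

View pics/z0.png

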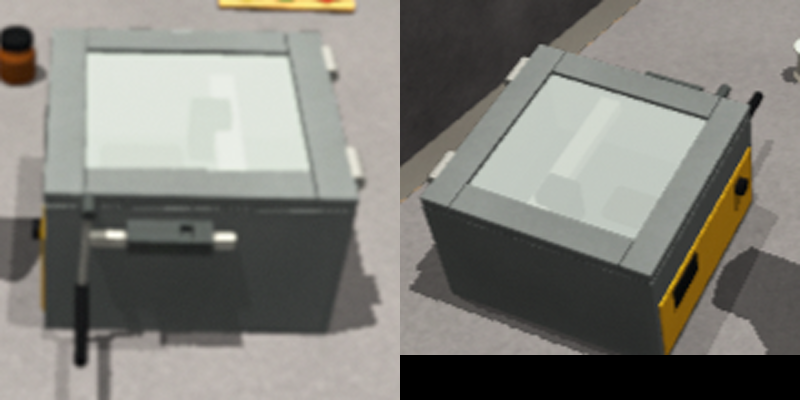

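Zoom: lid corners are clear in both views. Crossbar's outer end is at scene (302,255) and side (271,194), the pivot at scene (305,191) and side (255,190), and the hole in the block at scene (345,202).

```bash
python3 - <<'E'
from h import *
s,d=load('scene0'),load('side0')
S=lambda x,y:(x/2.5+270,y/2.5+110); D=lambda x,y:((x-400)/2.2222+110,y/2.2222+150)
P={'FL':(S(50,30),D(652,275)),'BL':(S(318,32),D(423,200)),'FR':(S(47,196),D(748,105)),'BR':(S(355,197),D(542,45)),'pivot':(S(88,203),D(722,90)),'barend':(S(81,362),D(757,97))}
C={}
for k,(a,b) in P.items():
    C[k],e=tri(s,a,d,b); print(k,C[k].round(),round(e,1), onz(s,a,220).round())
# machine frame from scene corners at z=220
q={k:onz(s,P[k][0],220) for k in('FL','BL','FR','BR')}
c=sum(q.values())/4; x=(q['BL']+q['BR']-q['FL']-q['FR']); yaw=np.arctan2(x[1],x[0]); print('c',c.round(1),'yaw',yaw)
c2=sum(C[k] for k in q)/4; x=(C['BL']+C['BR']-C['FL']-C['FR']); y2=np.arctan2(x[1],x[0]);print('tri c',c2.round(1),y2)
print('hole',onz(s,S(187,230),185).round(1),'block ends',onz(s,S(128,222),185).round(),onz(s,S(212,222),185).round())
# from machine pose: predictions
for cc,y in((c,yaw),(c2,y2)):
    R=np.array([[np.cos(y),-np.sin(y)],[np.sin(y),np.cos(y)]])
    for n,p in dict(pivot=(-120,-180,210),foot=(-120,-180,25),xb0=(-120,-180,95),xbgrip=(-120,-265,95),xbend=(-120,-295,95),ledge=(-18,-180,185),railf=(-18-60,-180,185)).items():
        w=np.r_[cc[:2]+R@p[:2],p[2]]; print(n,w.round(1),proj(s,w).round(1),proj(d,w).round(1))
a=cv2.imread('pics/scene0.png'); 
E
```

```text
FL [458. 192. 216.] 0.0 [460. 186. 220.]
BL [786. 272. 215.] 5.2 [788. 267. 220.]
FR [ 537. -117.  214.] 2.0 [ 539. -122.  220.]
BR [857. -37. 218.] 1.4 [858. -39. 220.]
pivot [ 583. -118.  216.] 0.9 [ 584. -122.  220.]
barend [ 606. -233.   92.] 0.6 [ 631. -339.  220.]
c [661.3  72.9 220. ] yaw 0.24799132358683665
tri c [659.6  77.7 215.7] 0.24194198903103986
hole [689.8 -98.8 185. ] block ends [ 625. -103.  185.] [714. -79. 185.]
pivot [ 589.1 -131.   210. ] [[306.  196.5]] [[255.8 188.6]]
foot [ 589.1 -131.    25. ] [[304.6 243. ]] [[257.5 226.3]]
xb0 [ 589.1 -131.    95. ] [[305.1 226.5]] [[256.9 212.7]]
xbgrip [ 610.  -213.4   95. ] [[305.4 249.1]] [[266.4 195.7]]
xbend [ 617.4 -242.5   95. ] [[305.5 257.6]] [[269.6 190. ]]
ledge [ 688. -106.  185.] [[343.7 203.7]] [[227.5 186.1]]
railf [ 629.8 -120.7  185. ] [[321.4 203.5]] [[244.2 190.7]]
pivot [ 586.2 -125.8  210. ] [[305.4 195.1]] [[255.6 189.9]]
foot [ 586.2 -125.8   25. ] [[304.1 241.5]] [[257.3 227.6]]
xb0 [ 586.2 -125.8   95. ] [[304.6 225. ]] [[256.7 214. ]]
xbgrip [ 606.6 -208.4   95. ] [[304.7 247.5]] [[266.3 197. ]]
xbend [ 613.8 -237.5   95. ] [[304.7 256. ]] [[269.6 191.2]]
ledge [ 685.3 -101.4  185. ] [[343.  202.3]] [[227.3 187.2]]
railf [ 627.  -115.8  185. ] [[320.8 202.1]] [[244. 192.]]
```

```bash
python3 - <<'E'
from h import *
s,d=load('scene0'),load('side0')
print(onz(s,(238,290),70),onz(s,(293,311),70))
E
python3 -m handwheel '[[[-1,0.4,0.28,0.2,0.5],[-1,0.4,0.28,0.2,0.5],[-1,0.4,0.28,0.2,0.5],[-1,0.4,0.28,0,0.5],[-1,0.4,0.28,0,0.5],[-1,0.4,0.28,0,0.5],[-1,0.4,0.28,0,0.5],[-1,0.4,0.28,0,0.5],[-1,0.4,0.28,0,0.5],[-1,0.4,0.28,0,0.5]]]' 40
```

```text
[ 471.03816894 -371.96821628   70.        ] [ 623.50712833 -396.40352377   70.        ]
time_s: 1.15
eef_pos: [407.9, -341.6, 261.1]
ee_rot: [-0.0, 0.851, 0.526, -0.0]
force: [0.9, -1.0, -0.7]
grip_width: 1.001
grip_force: 0.0
```

```bash
python3 -m handwheel '[[[-1,0.4,0.24,0,0.51],[-1,0.4,0.24,0,0.51],[-1,0.4,0.24,0,0.51],[-1,0.4,0.24,0,0.51],[-1,0.4,0.24,0,0.51],[-1,0.4,0.24,0,0.51],[-1,0.4,0.24,0,0.51],[-1,0.4,0.24,0,0.51],[-1,0.4,0.24,0,0.51],[-1,0.2,0.24,0,0.51]]]'
python3 - <<'E'
from h import *
snap('wrist','w1.png'); snap('scene','s1.png')
E
```

```text
time_s: 2.15
eef_pos: [598.3, -221.6, 260.5]
ee_rot: [-0.0, 0.614, 0.789, 0.0]
force: [0.4, -0.2, 1.0]
grip_width: 1.0
grip_force: 0.0
```

View pics/w1.png

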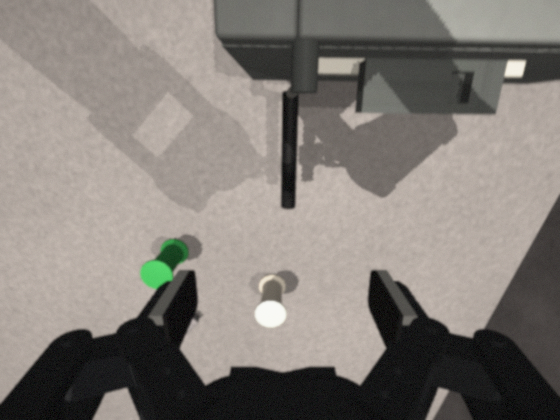

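Wrist view: the bar runs from (291,92) to (288,207). The block's front edge is at column ≈361 and its back at ≈501, with the hole at (466,87). The white spool is behind the tool.

```bash
python3 - <<'E'
from h import *
w,s,d=load('w1'),load('scene0'),load('side0')
print('barend',tri(w,(288,206),s,(302.4,254.5)),tri(w,(288,206),d,(270.7,193.7)))
a,b=onz(w,(288,207),95),onz(w,(291,92),95); print('bar',a,b,np.linalg.norm(a-b))
print('hole',onz(w,(466,87),185),tri(w,(466,87),s,(344.8,202)))
xm=np.array([np.cos(.245),np.sin(.245),0]);c=np.array([660,75,0])
e1,e2=onz(w,(361,100),185),onz(w,(501,100),185);e3=onz(w,(463,72),185);e4=onz(w,(461,97),185);e5=onz(w,(473,97),185)
for p in(a,b,e1,e2,onz(w,(466,87),185),e4,e5): print(((p-c)@xm).round(1),p.round())
# yaw from lid edge: lower lid edge line (222,38)->(560,42) at z 200
p,q=onz(w,(225,38),200),onz(w,(555,42),200);print('yaw',np.arctan2(*(q-p)[1::-1]))
print('tool y yaw',2*np.arctan2(.789,.614)-np.pi/2)
E
```

```text
barend (array([ 607.62276031, -234.30138611,   95.47286618]), np.float64(1.696139951801398)) (array([ 609.2434174 , -237.2468135 ,   85.52406995]), np.float64(0.46584886160717653))
bar [ 608.77649685 -235.32993364   95.        ] [ 582.51575276 -123.45974656   95.        ] 114.9111197344297
hole [694.22025219 -97.14297158 185.        ] (array([691.3155013 , -98.77142643, 186.92093481]), np.float64(3.926905639678594))
-125.0 [ 609. -235.   95.]
-123.3 [ 583. -123.   95.]
-78.1 [ 629. -122.  185.]
16.8 [721. -99. 185.]
-8.6 [694. -97. 185.]
-10.7 [ 694. -104.  185.]
-2.6 [ 702. -102.  185.]
yaw 0.23865712063341554
tool y yaw 0.24818362714410003
```

```bash
python3 -m handwheel '[[[-1,0.07,0.3,-0.2,0],[-1,0,0,-0.4,-0.04],[-1,0,0,-0.5,0],[-1,0,0,-0.5,0],[-1,0,0,-0.5,0],[-1,0,0,-0.5,0],[-1,0,0,-0.5,0],[-1,0,0,-0.4,0],[-1,0,0,-0.2,0],[-1,0,0,0,0]]]' 30
python3 -m handwheel '[[[-0.5,0,0,0,0],[0,0,0,0,0],[0.3,0,0,0,0],[0.5,0,0,0,0],[1,0,0,0,0],[1,0,0,0,0],[1,0,0,0,0]]]' 30
python3 - <<'E'
from h import *
snap('wrist','w2.png')
E
```

```text
time_s: 3.25
eef_pos: [599.8, -207.0, 75.0]
ee_rot: [-0.001, 0.618, 0.786, -0.0]
force: [-0.2, -0.2, 0.8]
grip_width: 0.997
grip_force: 0.0
time_s: 3.95
eef_pos: [600.9, -207.4, 76.7]
ee_rot: [0.0, 0.618, 0.787, 0.0]
force: [-2.1, 0.7, 3.3]
grip_width: 0.176
grip_force: 29.2
```

View pics/w2.png

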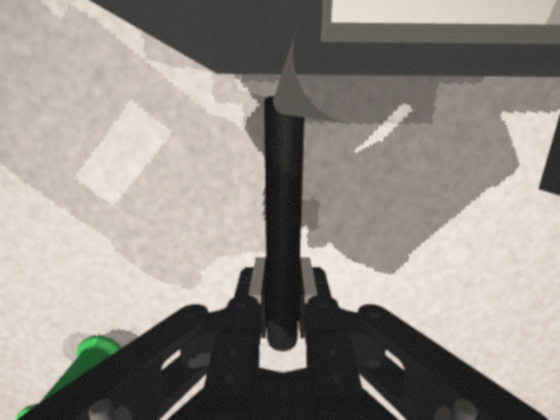

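Bar is held between the pads (opening 15 mm ≈ bar thickness). Working out the path.

```bash
cat >> h.py <<'E'
from scipy.optimize import fsolve
PH0=0.04; YAW=0.24
def pt(th,ph,L): return np.array([170-290*np.cos(th)-L*np.sin(ph),210+290*np.sin(th)-L*np.cos(ph)])
B0=pt(0,PH0,115); T0=np.array([600.9,-207.4,76.7])
def tcp(th,ph):
    d=pt(th,ph,115)-B0; return T0+[d[0]*np.cos(YAW),d[0]*np.sin(YAW),d[1]]
def foot2(fx,fz,g=(.5,-.3)): return fsolve(lambda v:pt(v[0],v[1],185)-[fx,fz],g)
def frombar(T):
    dx=(np.array(T)-T0)@[np.cos(YAW),np.sin(YAW),0]; b=B0+[dx,T[2]-T0[2]]
    v=fsolve(lambda v:pt(v[0],v[1],115)-b,(.5,-.3)); return v,pt(*v,185)
E
python3 - <<'E'
from h import *
p=T0
def show(v,n):
    global p
    t=tcp(*v); print(n,np.round(v,3),pt(*v,185).round(),t.round(1),'du',((t-p)/50).round(2)); p=t
for th in(.2,.4,.55,.7,.75):
    v=(th,np.arcsin((170-290*np.cos(th)+135)/185)); show(v,'up')
for f in((-110,225),(-80,215),(-50,205),(-24,198),(-24,191),(-11,191),(-11,180)): show(foot2(*f),f)
E
```

```text
up [0.2   0.113] [-135.   84.] [ 598.4 -208.   134.9] du [-0.05 -0.01  1.16]
up [0.4   0.206] [-135.  142.] [ 604.7 -206.5  192. ] du [0.13 0.03 1.14]
up [0.55  0.318] [-135.  186.] [ 612.  -204.7  233.9] du [0.15 0.04 0.84]
up [0.7   0.466] [-135.  232.] [ 621.4 -202.4  275.7] du [0.19 0.05 0.84]
up [0.75  0.526] [-135.  248.] [ 624.9 -201.5  289.8] du [0.07 0.02 0.28]
(-110, 225) [0.713 0.334] [-110.  225.] [ 637.4 -198.5  272.7] du [ 0.25  0.06 -0.34]
(-80, 215) [0.704 0.157] [-80. 215.] [ 654.9 -194.2  265.7] du [ 0.35  0.09 -0.14]
(-50, 205) [ 0.669 -0.041] [-50. 205.] [ 670.6 -190.3  256.6] du [ 0.31  0.08 -0.18]
(-24, 198) [ 0.618 -0.231] [-24. 198.] [ 683.1 -187.3  247.8] du [ 0.25  0.06 -0.18]
(-24, 191) [ 0.583 -0.263] [-24. 191.] [ 680.9 -187.8  240.2] du [-0.04 -0.01 -0.15]
(-11, 191) [ 0.561 -0.356] [-11. 191.] [ 687.5 -186.2  238.2] du [ 0.13  0.03 -0.04]
(-11, 180) [ 0.504 -0.405] [-11. 180.] [ 684.4 -187.   225.9] du [-0.06 -0.02 -0.25]
```

```bash
python3 -m handwheel '[[[1,-0.01,0,0.12,0],[1,-0.01,0,0.12,0],[1,-0.01,0,0.12,0],[1,-0.01,0,0.12,0],[1,-0.01,0,0.12,0],[1,0,0,0.12,0],[1,0,0,0.12,0],[1,0,0,0.12,0],[1,0,0,0.12,0],[1,0,0,0.08,0]]]' 40
python3 -m handwheel '[[[1,0.01,0,0.12,0],[1,0.01,0,0.12,0],[1,0.01,0,0.12,0],[1,0.01,0,0.12,0],[1,0.01,0.01,0.12,0],[1,0.02,0,0.12,0],[1,0.02,0,0.12,0],[1,0.02,0.01,0.12,0],[1,0.02,0,0.12,0],[1,0,0.01,0.06,0]]]' 40
```

```text
time_s: 5.0
eef_pos: [598.3, -207.9, 134.9]
ee_rot: [0.001, 0.618, 0.787, -0.0]
force: [1.9, -5.8, -6.5]
grip_width: 0.163
grip_force: 39.1
time_s: 6.0
eef_pos: [605.0, -206.3, 192.0]
ee_rot: [0.001, 0.618, 0.787, -0.0]
force: [2.7, -7.8, -5.8]
grip_width: 0.17
grip_force: 39.0
```

```bash
python3 -m handwheel '[[[1,0.02,0,0.12,0],[1,0.02,0,0.12,0],[1,0.02,0.01,0.12,0],[1,0.02,0,0.12,0],[1,0.02,0.01,0.12,0],[1,0.03,0,0.12,0],[1,0.02,0.01,0.12,0],[1,0.02,0,0.12,0],[1,0.03,0.01,0.12,0],[1,0.02,0,0.12,0]]]' 40
python3 -m handwheel '[[[1,0.02,0.01,0.12,0],[1,0.02,0.01,0.12,0],[1,0.03,0.01,0.12,0],[1,0.03,0.01,0.12,0],[1,0,0,0,0]]]' 40
python3 - <<'E'
from h import *
snap('wrist','w3.png'); c=snap('scene','s3.png'); i=c['img'][60:270,240:450]
cv2.imwrite('pics/s3z.png',cv2.resize(i,(600,600),interpolation=cv2.INTER_CUBIC)); t=ctrl.sense()['eef_pos']; print(t,frombar(t))
E
```

```text
time_s: 7.0
eef_pos: [615.8, -203.8, 251.6]
ee_rot: [-0.0, 0.618, 0.787, -0.0]
force: [3.1, -4.1, -7.6]
grip_width: 0.173
grip_force: 39.0
time_s: 7.5
eef_pos: [621.2, -202.4, 276.4]
ee_rot: [0.001, 0.618, 0.786, -0.0]
force: [2.8, -6.9, -5.8]
grip_width: 0.171
grip_force: 39.2
[ 621.00015975 -202.50164948  275.83078527] (array([0.69974012, 0.46976274]), array([-135.59760615,  231.80547308]))
```

View pics/s3z.png

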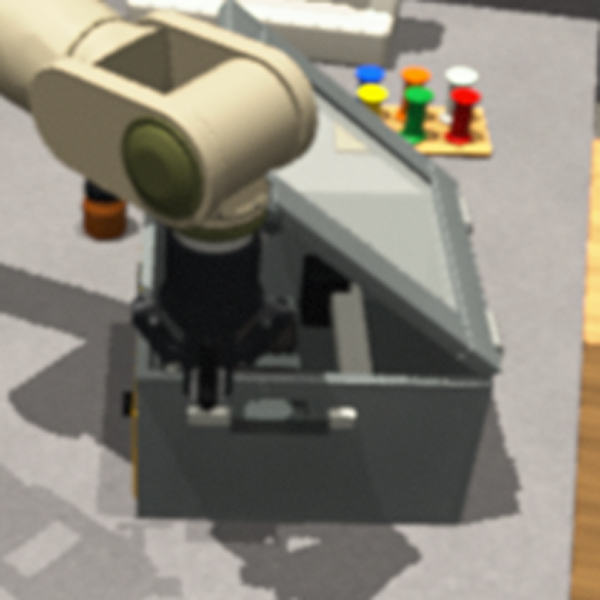

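The lid stands open at about 0.7 rad, and the bar is still in the grip (scene ≈(313,200)). Block and rail are clear of the rod; now swinging the foot back over the block.

```bash
python3 -m handwheel '[[[1,0.07,0.02,0,0],[1,0.07,0.01,0,0],[1,0.07,0.02,-0.02,0],[1,0.07,0.02,-0.02,0],[1,0.07,0.01,-0.02,0],[1,0.07,0.02,-0.02,0],[1,0.07,0.02,-0.02,0],[1,0.07,0.02,-0.02,0],[1,0.07,0.02,-0.02,0],[1,0.05,0.01,-0.02,0]]]' 40
python3 -m handwheel '[[[1,0.06,0.01,-0.03,0],[1,0.06,0.02,-0.03,0],[1,0.06,0.01,-0.03,0],[1,0.06,0.01,-0.03,0],[1,0.06,0.02,-0.03,0],[1,0.05,0.01,-0.04,0],[1,0.05,0.02,-0.04,0],[1,0.05,0.01,-0.04,0],[1,0.05,0.01,-0.04,0],[1,0,0,0,0]]]' 40
python3 - <<'E'
from h import *
snap('wrist','w4.png'); c=snap('scene','s4.png'); i=c['img'][130:250,270:430]
cv2.imwrite('pics/z4.png',np.vstack([cv2.resize(i,(400,300),interpolation=cv2.INTER_CUBIC),cv2.resize(cv2.imread('pics/w4.png'),(400,300))])); t=ctrl.sense(); print(t['eef_pos'],t['force'],frombar(t['eef_pos']))
E
```

```text
time_s: 8.6
eef_pos: [654.7, -194.5, 268.7]
ee_rot: [0.001, 0.618, 0.786, -0.0]
force: [-4.7, -9.0, -0.3]
grip_width: 0.169
grip_force: 41.1
time_s: 9.6
eef_pos: [679.8, -188.6, 252.9]
ee_rot: [0.001, 0.618, 0.786, -0.0]
force: [-0.6, -9.0, -1.6]
grip_width: 0.173
grip_force: 43.3
[ 679.8627217  -188.62748689  253.05770472] [ -1.22298928 -10.12391345  -2.68810296] (array([ 0.64812396, -0.15502137]), array([-32.62892254, 202.28911627]))
```

View pics/z4.png

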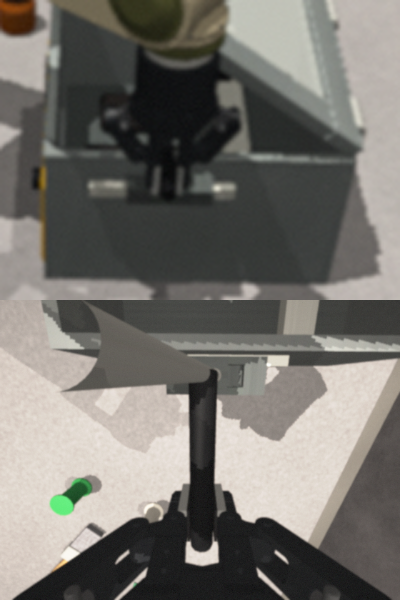

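```bash
python3 - <<'E'
from h import *
w=load('w4'); i=w['img'][70:150,220:400]; cv2.imwrite('pics/z5.png',cv2.resize(i,(720,320),interpolation=cv2.INTER_CUBIC))
n=np.array([np.cos(YAW),np.sin(YAW),0])
# anchor: bar axis passes above T0 at model x B0[0]
for uv in((319,100),(343,100),(331,104),(284,112)): 
    p=onz(w,uv,185); print(uv,p.round(1),'model x',((p-T0)@n+B0[0]).round(1))
v,f=frombar([679.9,-188.6,253]); y=np.array([-np.sin(YAW),np.cos(YAW),0])
W=lambda x,yy,z: T0*[1,1,0]+n*(x-B0[0])+y*yy+[0,0,z]
print('foot px',proj(w,W(f[0],85,f[1])),'barend',proj(w,W(*[pt(*v,115)[0],-30,pt(*v,115)[1]])),'bar root',proj(w,W(pt(*v,115)[0],85,pt(*v,115)[1])))
E
```

```text
(319, 100) [683.1 -97.  185. ] model x -18.5
(343, 100) [698.3 -93.3 185. ] model x -2.8
(331, 104) [691.4 -97.5 185. ] model x -10.6
(284, 112) [ 662.6 -109.6  185. ] model x -41.4
foot px [[298.94409304 103.91783745]] barend [[280.96891144 342.38533032]] bar root [[280.26597387 100.21275651]]
```

View pics/z5.png

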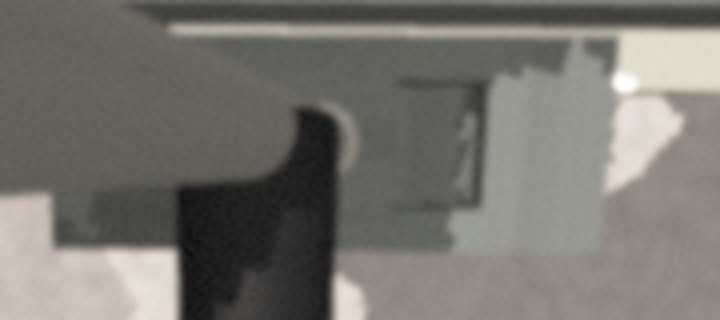

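Zoom: the foot's back edge is at wrist px (310,105), within 1 mm of the model. The hole spans columns 319–342, so its middle is at model x ≈ -11.

```bash
python3 - <<'E'
from h import *
p=ctrl.sense()['eef_pos']
for f in((-16,199),(-11.5,196),(-11.5,193),(-11.5,191),(-11.5,186),(-11.5,180)):
    t=tcp(*foot2(*f)); print(f,t.round(1),((t-p)/50).round(3)); p=t
E
```

```text
(-16, 199) [ 687.5 -186.2  247.9] [ 0.154  0.049 -0.104]
(-11.5, 196) [ 688.8 -185.9  243.9] [ 0.026  0.006 -0.08 ]
(-11.5, 193) [ 687.9 -186.1  240.5] [-0.019 -0.005 -0.067]
(-11.5, 191) [ 687.3 -186.3  238.3] [-0.012 -0.003 -0.045]
(-11.5, 186) [ 685.8 -186.6  232.7] [-0.029 -0.007 -0.111]
(-11.5, 180) [ 684.2 -187.   226. ] [-0.033 -0.008 -0.134]
```

```bash
python3 -m handwheel '[[[1,0.05,0.01,-0.03,0],[1,0.05,0.02,-0.03,0],[1,0.05,0.02,-0.04,0],[1,0.03,0.01,-0.04,0],[1,0,0,-0.04,0],[1,0,0,0,0],[1,0,0,0,0],[1,0,0,0,0]]]' 30
python3 -m handwheel '[[[1,-0.01,0,-0.03,0],[1,-0.01,0,-0.03,0],[1,0,0,0,0],[1,0,0,0,0]]]' 30
python3 - <<'E'
from h import *
t=ctrl.sense(); print(t['eef_pos'],t['force'],frombar(t['eef_pos']))
E
```

```text
time_s: 10.5
eef_pos: [688.7, -186.5, 243.9]
ee_rot: [0.002, 0.618, 0.786, -0.001]
force: [0.1, -12.7, -3.3]
grip_width: 0.168
grip_force: 44.6
time_s: 10.9
eef_pos: [687.8, -186.7, 241.1]
ee_rot: [0.002, 0.618, 0.786, -0.001]
force: [-0.2, -13.4, -3.2]
grip_width: 0.17
grip_force: 44.6
[ 687.82790073 -186.66905985  241.11119974] [ -0.1790405  -13.40536715  -3.23002406] (array([ 0.57651853, -0.33576376]), array([-12.17027681, 193.41206223]))
```

```bash
python3 -m handwheel '[[[1,0.005,-0.02,0,0],[1,0,0,0,0],[1,-0.003,0,-0.012,0],[1,-0.003,0,-0.012,0],[1,-0.003,0,-0.012,0],[1,-0.003,0,-0.012,0],[1,0,0,0,0]]]'
python3 -m handwheel '[[[1,-0.003,0,-0.012,0],[1,-0.003,0,-0.012,0],[1,0,0,0,0]]]'
python3 -m handwheel '[[[1,-0.003,0,-0.012,0],[1,-0.003,0,-0.012,0],[1,0,0,0,0]]]'
```

```text
time_s: 11.6
eef_pos: [687.3, -186.9, 238.8]
ee_rot: [0.001, 0.618, 0.786, -0.0]
force: [-1.1, -8.9, -2.2]
grip_width: 0.169
grip_force: 44.7
time_s: 11.9
eef_pos: [687.1, -186.9, 237.7]
ee_rot: [0.002, 0.618, 0.786, -0.0]
force: [-2.0, -9.6, -2.8]
grip_width: 0.169
grip_force: 44.8
time_s: 12.2
eef_pos: [686.8, -187.0, 236.1]
ee_rot: [0.001, 0.618, 0.786, -0.001]
force: [-0.3, -10.7, -4.4]
grip_width: 0.174
grip_force: 44.9
```

```bash
python3 -m handwheel '[[[1,-0.003,0,-0.012,0],[1,-0.003,0,-0.012,0],[1,0,0,0,0]]]'
python3 -m handwheel '[[[1,-0.003,0,-0.012,0],[1,-0.003,0,-0.012,0],[1,0,0,0,0]]]'
python3 -m handwheel '[[[1,-0.003,0,-0.012,0],[1,-0.003,0,-0.012,0],[1,0,0,0,0]]]'
```

```text
time_s: 12.5
eef_pos: [686.5, -187.0, 234.8]
ee_rot: [0.001, 0.618, 0.786, -0.001]
force: [0.7, -10.6, -4.0]
grip_width: 0.17
grip_force: 44.9
time_s: 12.8
eef_pos: [686.3, -187.1, 233.7]
ee_rot: [0.002, 0.618, 0.786, -0.001]
force: [-0.1, -11.5, -3.3]
grip_width: 0.172
grip_force: 45.0
time_s: 13.1
eef_pos: [686.0, -187.1, 232.6]
ee_rot: [0.002, 0.618, 0.786, -0.0]
force: [1.2, -11.3, -2.9]
grip_width: 0.169
grip_force: 45.0
```

```bash
python3 -m handwheel '[[[1,-0.003,0,-0.012,0],[1,-0.003,0,-0.012,0],[1,-0.003,0,-0.012,0],[1,0,0,0,0]]]'
python3 -m handwheel '[[[1,-0.003,0,-0.012,0],[1,-0.003,0,-0.012,0],[1,-0.003,0,-0.012,0],[1,0,0,0,0]]]'
python3 - <<'E'
from h import *
c=snap('wrist','w6.png'); cv2.imwrite('pics/z6.png',cv2.resize(c['img'][50:170,210:410],(800,480),interpolation=cv2.INTER_CUBIC)); t=ctrl.sense(); print(t['eef_pos'],t['force'],frombar(t['eef_pos']))
E
```

```text
time_s: 13.5
eef_pos: [685.6, -187.2, 230.9]
ee_rot: [0.002, 0.618, 0.786, -0.0]
force: [-0.4, -11.8, -3.2]
grip_width: 0.168
grip_force: 45.0
time_s: 13.9
eef_pos: [685.1, -187.4, 229.2]
ee_rot: [0.002, 0.618, 0.786, -0.001]
force: [-2.0, -11.2, -2.3]
grip_width: 0.172
grip_force: 45.0
[ 685.08760727 -187.34247876  229.18810089] [ -0.2852398  -12.03595431  -2.57609074] (array([ 0.51945362, -0.38970066]), array([-11.46262044, 182.82849097]))
```

View pics/z6.png

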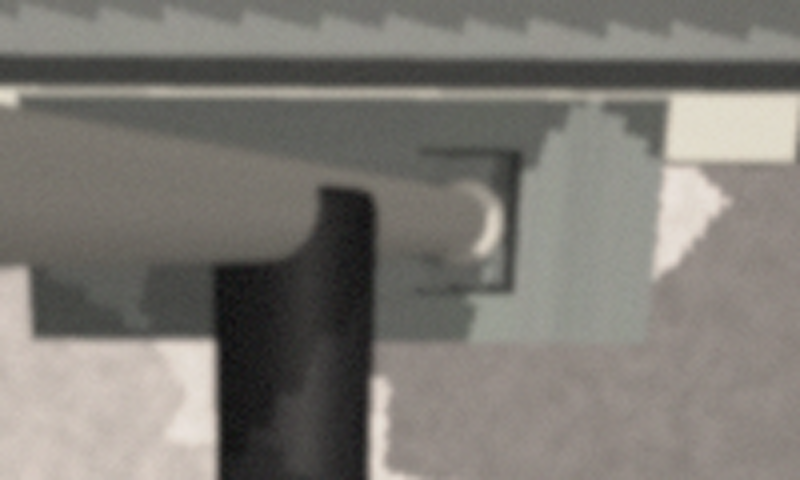

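The foot (px (470,220) in the crop) is inside the hole outline, just short of its back edge. Lowering on until it bottoms.

```bash
python3 -m handwheel '[[[1,-0.003,0,-0.012,0],[1,-0.003,0,-0.012,0],[1,-0.003,0,-0.012,0],[1,0,0,0,0]]]'
python3 -m handwheel '[[[1,-0.003,0,-0.012,0],[1,-0.003,0,-0.012,0],[1,0,0,0,0]]]'
python3 -m handwheel '[[[1,-0.002,0,-0.01,0],[1,0,0,0,0],[1,0,0,0,0]]]'
```

```text
time_s: 14.35
eef_pos: [684.6, -187.5, 227.5]
ee_rot: [0.002, 0.618, 0.786, -0.001]
force: [-1.3, -12.4, -2.6]
grip_width: 0.168
grip_force: 45.1
time_s: 14.65
eef_pos: [684.3, -187.6, 226.3]
ee_rot: [0.002, 0.618, 0.786, -0.001]
force: [-2.4, -12.4, -2.3]
grip_width: 0.166
grip_force: 45.1
time_s: 14.95
eef_pos: [684.2, -187.6, 225.9]
ee_rot: [0.002, 0.618, 0.786, -0.001]
force: [-0.9, -11.7, -1.8]
grip_width: 0.174
grip_force: 45.1
```

```bash
python3 -m handwheel '[[[1,-0.002,0,-0.01,0],[1,0,0,0,0],[1,0,0,0,0]]]'
python3 -m handwheel '[[[1,-0.002,0,-0.01,0],[1,0,0,0,0],[1,0,0,0,0]]]'
```

```text
time_s: 15.25
eef_pos: [684.1, -187.6, 225.4]
ee_rot: [0.002, 0.618, 0.786, -0.001]
force: [-2.2, -12.9, -2.4]
grip_width: 0.17
grip_force: 45.1
time_s: 15.55
eef_pos: [684.0, -187.5, 224.4]
ee_rot: [0.002, 0.618, 0.786, -0.001]
force: [0.2, -12.4, -4.3]
grip_width: 0.164
grip_force: 45.3
```

```bash
python3 -m handwheel '[[[1,-0.002,0,-0.01,0],[1,0,0,0,0],[1,0,0,0,0]]]'
python3 -m handwheel '[[[1,-0.002,0,-0.01,0],[1,0,0,0,0],[1,0,0,0,0]]]'
python3 -m handwheel '[[[1,-0.002,0,-0.01,0],[1,0,0,0,0],[1,0,0,0,0]]]'
```

```text
time_s: 15.85
eef_pos: [683.9, -187.6, 223.9]
ee_rot: [0.002, 0.618, 0.786, -0.001]
force: [0.4, -12.5, -4.7]
grip_width: 0.171
grip_force: 45.3
time_s: 16.15
eef_pos: [683.9, -187.6, 223.4]
ee_rot: [0.002, 0.618, 0.786, -0.001]
force: [0.2, -13.0, -3.7]
grip_width: 0.168
grip_force: 45.3
time_s: 16.45
eef_pos: [683.8, -187.6, 223.1]
ee_rot: [0.002, 0.618, 0.786, -0.001]
force: [1.2, -13.8, -3.7]
grip_width: 0.174
grip_force: 45.3
```

```bash
python3 -m handwheel '[[[1,0,0,0,0],[1,0,0,0,0],[1,0,0,0,0]]]' 20
python3 -m handwheel '[[[0.6,0,0,0,0],[0.6,0,0,0,0],[0.55,0,0,0,0],[0.5,0,0,0,0],[0.4,0,0,0,0]]]' 20
python3 - <<'E'
from h import *
w=snap('wrist','w7.png'); c=snap('scene','s7.png'); 
a=cv2.resize(w['img'][50:170,210:410],(600,360),interpolation=cv2.INTER_CUBIC);cv2.imwrite('pics/z7.png',a); t=ctrl.sense(); print(t['eef_pos'],t['force'])
E
```

```text
time_s: 16.75
eef_pos: [683.8, -187.6, 223.1]
ee_rot: [0.002, 0.618, 0.786, -0.001]
force: [0.9, -13.5, -3.8]
grip_width: 0.172
grip_force: 45.3
time_s: 17.25
eef_pos: [683.7, -185.0, 222.0]
ee_rot: [0.0, 0.617, 0.787, 0.0]
force: [-0.2, 0.6, -0.2]
grip_width: 0.301
grip_force: 0.0
[ 683.66706045 -185.15618464  221.83215109] [-0.25525646 -0.45402583 -0.14302864]
```

View pics/z7.png

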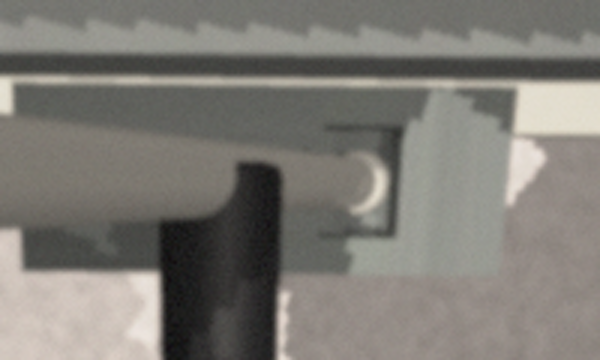

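The foot still sits in the hole, at crop (365,185), and the grip force is zero. Opening fully and backing straight up, then away.

```bash
python3 -m handwheel '[[[0,0,0,0,0],[-0.4,0,0,0,0],[-0.6,0,0,0,0],[-0.6,0,0,0.1,0],[-0.6,0,0,0.2,0],[-0.6,0,0,0.3,0],[-0.6,0,0,0.4,0],[-0.6,0,0,0.4,0],[-0.6,0,0,0.3,0],[-0.6,0,0,0.2,0]]]'
python3 -m handwheel '[[[-0.6,-0.1,-0.3,0,0],[-0.6,-0.3,-0.4,0,0],[-0.6,-0.4,-0.4,0,0],[-0.6,-0.4,-0.4,0,0],[-0.6,-0.3,-0.2,0,0],[-0.6,0,0,0,0],[-0.6,0,0,0,0],[-0.6,0,0,0,0]]]'
python3 - <<'E'
from h import *
c=snap('scene','s8.png'); cv2.imwrite('pics/z8.png',cv2.resize(c['img'][60:340,200:450],(535,600),interpolation=cv2.INTER_CUBIC))
E
```

```text
time_s: 18.35
eef_pos: [683.7, -185.4, 319.3]
ee_rot: [0.001, 0.618, 0.787, 0.0]
force: [0.8, 0.9, -0.0]
grip_width: 0.795
grip_force: 0.0
time_s: 19.15
eef_pos: [609.0, -270.1, 316.6]
ee_rot: [-0.0, 0.617, 0.787, 0.0]
force: [0.2, -0.1, -0.1]
grip_width: 0.8
grip_force: 0.0
```

View pics/z8.png

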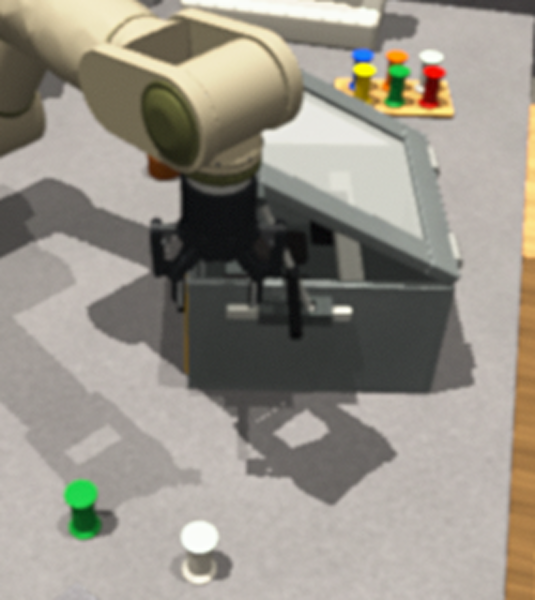

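The lid stays open on the prop by itself, with the bar free at crop (293,305), clear of the gripper, and the spools undisturbed.

```bash
python3 -c "
from rig import ctrl
print(ctrl.finish_job())"
```

```text
the job is handed in; nothing more can be done
None
```

The lid is propped open at about 0.5 rad with the prop foot in the socket hole; the gripper let go and backed clear, the spools look undisturbed, and I handed the job in at about 19 s (the hand-in returned no verdict).

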